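Index the stop of the cross-cut board and butt the offcut against it

ROBOT

A 6-joint arm with a two-finger parallel gripper is mounted at the origin on a cart in front of the work surface, level with it; the furniture and walls round the work are solid. World frame = base frame: x ahead of the robot, y to its left, z up, the work surface at z = 0. Lengths are in m, angles in rad, forces in N, time in s.
With the tool pointing down it reaches from about 0.3 to 0.75 m from the base axis. Payload 8.5 kg.
Tool frame: the origin (TCP) lies at the very end of the fingers, on their centre line; the grasp point (between the pads) lies 19 mm behind it; z points along the fingers, y is the direction in which the jaws open and shut (so a half turn about z gives the same grasp; the last joint's range is limited). The gripper opens to 88 mm and grips with 3 to 60 N. Pads are 18 mm wide; open, the fingers measure 123 mm over their backs; the gripper's body (75 mm by 187 mm) begins 45 mm behind the grasp point.
Start: joints at [-1.536, 0.381, 1.297, -0, 1.464, -0.215], TCP at [0.136, -0.533, 0.239] pointing down, gripper open.
Joint ranges: [-3.11, 3.11], [-0.89, 2.33], [0.22, 2.48], [-1.42, 4.56], [0.17, 2.85], [-2.88, 2.88]. Speed limits (rad/s): [2.39, 2.39, 3.14, 3.14, 3.14, 3.14].

INTERFACE

Orientations are given as a unit quaternion [x, y, z, w].
In Python, from bench import r, snapshot, ticket gives the robot as it stands.
- The arm moves only by the shell command python3 -m inch 'ROWS' [FORCE]. ROWS is text: rows parted by semicolons, each of 5 numbers parted by spaces: the closure in counts, from 0 (fully open) to 255 (shut), then the shift along the world's x, y, z in m, then the turn about the world's z in rad. A call has 1 to 5 rows; each row shifts and turns the commanded pose from where the row before left it; what a row does not reach is not made up. A row lasts 1/8 s, in which the tool goes at most 62.5 mm and 10.7 degrees, less where a joint would pass 70% of its speed; a pose out of reach is approached as far as the arm can. A call with a gripper value outside its range is refused whole. The fingers move at their own pace and stop on an object; FORCE is the grip in N (left out, the last holds). Time passes only in rows, so rows that do not move let the fingers close. It gives the time, the measured TCP pose, the force and the opening at its end, in the units of the state.
- r.state(): the state, without advancing time (a new reading comes with each control period).
- snapshot(name): name is "scene" or "top" or "wrist"; returns a dict with "frame" (480x640x3 uint8, blue, green, red), "mtx" (3x3 intrinsics, pixels), "dist" ([k1, k2, p1, p2, k3] as OpenCV has them; the pictures are not rectified), "extrinsics" (4x4, takes a point from world to camera coordinates). Camera axes: x right, y up, looking along -z (the intrinsics and any distortion apply to the point x, -y, -z); pixel columns grow to the right and rows downward; lengths in m; the calibration is good to about 2 mm. A picture is of the moment at which its call begins. There is no depth.
- ticket.hand_in(): hands the job in, once; it reports no verdict.
The state is a dict: "time_s": time; "q": joint angles; "joint_vel": joint speeds; "joint_torque": joint torques, N m; "tcp_pos": TCP position; "orientation": TCP orientation; "ft_force": force on the tool from outside, world axes, zero at the start; "wrist_torque": the same for the moment, N m; "opening": finger opening in m.
Only numpy, scipy, OpenCV 4.12 (cv2) and the standard library are available. Lean on these libraries where they do the work, as an engineer would, in place of code of your own. Each camera call takes 0.05 s, during which the arm holds its last target.

TASK

Set the cross-cut board up for the next longer piece: pull the stop's spring plunger, slide the stop on to the very next hole away from the saw kerf, and let the plunger snap fully home in it. Then lay the pine offcut on the bed of the board, lengthwise, flat against the fence and with its end butted up to the stop, and let go. Feel for the hole and never force the stop against its pin or ram the wood into the stop; leave everything else on the bench where it is.

Things in the scene. Friction and masses are not known exactly. Their poses are not given: they have to be found in the camera images.
- jig: cross-cut board screwed to the bench: pale wooden bed 130 (x) x 400 (y) x 12 mm, aluminium fence rail along its far side. Origin on the bench under the bed's centre; y runs along the fence, away from the saw kerf (a 3 mm slot across bed and fence at y = -85 mm); x from the open front edge to the fence; z up, bed top at 12 mm
- fence_face (a point): foot of the fence's upright face, on the bed, at board x = +25 mm, y = -60 mm. The fence is 22 mm high (top 34 mm above the bench) and 40 mm wide, centre line at board x = +45 mm. Two flush steel strips in its top, 8 mm thick, have 9.6 mm index holes on that line; the strip with the next holes is set anew for each job, so their places are not given. Axes as the board's
- stop (a joint): sliding stop: 0 in its present hole, positive (m) along the board's +y. The next hole lies somewhere from 0.046 to 0.078, the one after 0.050 further. Drag about 2 N, about 3 N with the pin riding on the strip; it plays 0.8 mm either way when locked. Nothing holds it while the pin is out of a hole; moved fast, the pin can jump over a hole
- plunger (a joint): pull of the spring plunger on the stop: 0 with the pin home, positive (m) upward, end of stroke 0.012. The bevel-nosed 8 mm pin reaches 8 mm into its hole and is clear of it from 0.008 up. The spring takes 4.5 N at 0, 10 N at full stroke. Let go between holes, the pin rides on the strip at about 0.008 and drops in by itself over a hole
- knob_grip (a point): centre of the plunger's black round knob, 80 mm above the bench when home: 27 mm across, upright, from 63 to 91 mm, cylindrical from 75 to 86, narrowing to a 16 mm neck below. It stands mid-way on the stop's dark steel saddle (52 mm across the rail, 64 along it, top at 48 mm with screw heads 3 mm high), on a 15 mm thick sleeve that ends at 62 mm. Axes as the board's
- stop_face (a point): middle of the stop's flat end face that the wood bears on, at the height of the bed's top. It looks along the board's -y, to the kerf, 32 mm to that side of the knob's axis. It reaches 34 mm outward from the fence and from 2 to 36 mm above the bed. Axes as the board's
- offcut_center (a point): centre (half-way up) of the pine offcut, a plain wooden block 47 (x) x 140 (y, lengthwise) x 45 mm (z), 0.10 to 0.18 kg, lying on the bench in front of the board, left or right. Either end may go to the stop
- masking_tape: bystander, not to be moved: roll of cream masking tape, 104 mm across, 25 high, lying flat in front of the board. Origin under its middle
- tape_measure: bystander, not to be moved: grey pocket tape measure, 35 x 79 x 64 mm, standing near the table's front edge. Origin under its middle
- carpenter_pencil: bystander, not to be moved: flat red carpenter's pencil, 166 mm long, 8 high, in front of the board. Origin under its middle
- marker_pen: bystander, not to be moved: black and red marker pen, 132 mm long, 18 thick, off the board's left end. Origin under its middle
- white_bottle: bystander, not to be moved: upright white plastic bottle with a green cap, 54 mm across, 187 high, off the board's right end. Origin under its middle
- screw_jar: bystander, not to be moved: upright glass jar of screws, 58 mm across, 86 high, behind the board. Origin under its middle
Not all that is in view belongs to the job. There is more than one size of the part that bears offcut_center; the job needs the larger.

How it is judged:
On the way, in this order (a step that is already met when the one before it is completed fails the run):
1. the stop stands at the next hole with the plunger snapped fully in (value of joint stop between 0.044 and 0.08 m and value of joint plunger below 0.0015 m), for 0.3 s.
2. with the stop so locked, the offcut lies on the bed along the fence with its end at the stop (all of step 1 and y of offcut_center in the frame of stop_face between -0.073 and -0.067 m and x of offcut_center in the frame of jig between -0.0025 and 0.005 m and z of offcut_center in the frame of jig between 0.031 and 0.038 m and angle between the y axis of offcut_center and the y axis of jig, either way round below 0.04 rad and angle between offcut_center's own z axis and vertical below 0.06 rad), for 0.2 s.
At the end, for the whole second after the job is handed in: the stop is locked in the next hole (joint stop 0.044 to 0.080 m, plunger within 1.5 mm of home) and the offcut lies still and released on the bed, within 3 mm of the stop's face and within 3.5 mm of the fence at its middle, parallel to the fence within 0.04 rad and level (all of step 2 and linear speed of offcut below 0.02 m/s); the robot touches nothing.
It fails at once if the stop is forced against the plunger's pin: over 25 N between the pin and a strip (contact force between plunger_c0 and anything else above 25 N).
It fails at once if the offcut is rammed into the stop with over 30 N (contact force between offcut and stop above 30 N).
It fails at once if a bystander is shifted by over 30 mm (distance of any of masking_tape, tape_measure, carpenter_pencil, marker_pen, white_bottle, screw_jar from where it was at the start of the episode above 0.03 m).
It also fails if it takes over 58 s, if anything falls off the work surface, if the arm or the gripper's body presses on something with over 40 N, if the wrist force passes 120 N, or if a joint passes its speed limit or range.

## Working session

There is one attempt and no reset: what is moved stays moved. The work goes in short steps, Python scripts to look and compute and a shell command to move; the robot and the scene stay as the last step left them, time stands still between calls to the robot, and variables do not carry over. Pictures are saved under pics/ and viewed, and the job is handed in when it is done.

```bash
ls; mkdir -p pics; python3 - <<'E'
from bench import r,snapshot
import cv2
for n in("scene","top","wrist"):
    s=snapshot(n);cv2.imwrite(f"pics/{n}0.png",s["frame"]);print(n,s["mtx"].tolist(),s["dist"],s["extrinsics"].round(4).tolist() if hasattr(s["extrinsics"],"round") else s["extrinsics"])
print(r.state())
E
```

```text
pics
scene [[467.4349236722235, 0.0, 324.35506582092745], [0.0, 467.4349236722235, 237.15508616473628], [0.0, 0.0, 1.0]] [-0.00550754  0.          0.          0.          0.        ] [[-0.4812, -0.8764, 0.0197, 0.2484], [0.5853, -0.3044, 0.7515, -0.4092], [-0.6526, 0.3732, 0.6594, -0.6267], [0.0, 0.0, 0.0, 1.0]]
top [[589.0063987515423, 0.0, 328.6380749499651], [0.0, 589.0063987515423, 239.09618122049312], [0.0, 0.0, 1.0]] [-0.19668383  0.          0.          0.          0.        ] [[-0.0281, -0.9994, -0.0194, -0.0016], [0.9883, -0.0307, 0.1496, -0.5997], [-0.1501, -0.015, 0.9886, -1.1707], [0.0, 0.0, 0.0, 1.0]]
wrist [[360.83664041457223, 0.0, 315.98834337141653], [0.0, 360.83664041457223, 235.84604016223577], [0.0, 0.0, 1.0]] [-0.05719616  0.          0.          0.          0.        ] [[0.247, -0.969, -0.0013, -0.5487], [0.9323, 0.238, -0.2721, 0.0365], [0.264, 0.066, 0.9623, -0.3903], [0.0, 0.0, 0.0, 1.0]]
{'time_s': 0.15, 'q': array([-1.53631006e+00,  3.81069458e-01,  1.29801032e+00,  1.50899776e-05,
        1.46358820e+00, -2.15289318e-01]), 'joint_vel': array([ 0.003169  , -0.00037222, -0.00399249,  0.00020164, -0.00052508,
        0.00164457]), 'joint_torque': array([ 3.55045064e-03, -4.38084447e+01, -2.24614584e+01,  7.13752303e-02,
        3.43539042e-02, -8.82213999e-05]), 'tcp_pos': array([ 0.13595278, -0.53272895,  0.23829019]), 'orientation': array([ 9.92211608e-01,  1.24562580e-01,  5.60098847e-05, -5.34789216e-04]), 'ft_force': array([ 0.06183563,  0.84490287, -0.04770421]), 'wrist_torque': array([-0.03979733, -0.00500506, -0.0188936 ]), 'opening': 0.08831139627860686}
```

View pics/scene0.png

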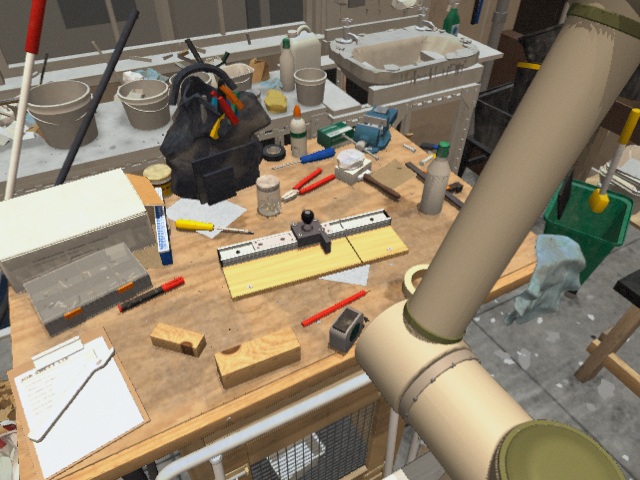

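View pics/top0.png

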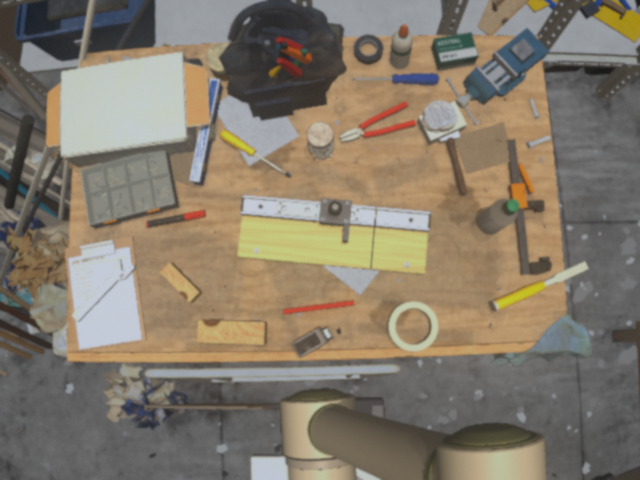

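The top view shows the board, with the bed at about (238–430, 215–272), the kerf at x≈373 and the knob at (335,207). There are two pine blocks: a small one at (180,282) and a large one at (231,331). Next I'll measure them and confirm with enlarged crops.

```bash
cat > h.py <<'E'
import numpy as np,cv2
def ray(s,px):
    u=cv2.undistortPoints(np.array(px,float).reshape(-1,1,2),s["mtx"],np.array(s["dist"]))[:,0]
    E=np.array(s["extrinsics"]);R=E[:3,:3];c=-R.T@E[:3,3]
    d=np.c_[u[:,0],-u[:,1],-np.ones(len(u))]@R
    return c,d
def onz(s,px,z):
    c,d=ray(s,px);return c+d*((z-c[2])/d[:,2])[:,None]
def proj(s,P):
    E=np.array(s["extrinsics"]);p=np.array(P,float).reshape(-1,3)@E[:3,:3].T+E[:3,3]
    p=p*[1,-1,-1]
    return cv2.projectPoints(p.reshape(-1,1,3),np.zeros(3),np.zeros(3),s["mtx"],np.array(s["dist"]))[0][:,0]
E
python3 - <<'E'
from h import *
from bench import snapshot
s=snapshot("top");f=s["frame"]
hsv=cv2.cvtColor(f,cv2.COLOR_BGR2HSV)
for p in((250,235),(330,250),(400,255),(231,325),(180,280),(350,300)):print(p,hsv[p[1],p[0]])
cv2.imwrite("pics/crop_board.png",cv2.resize(f[185:285,230:440],None,fx=3.8,fy=3.8,interpolation=cv2.INTER_CUBIC))
cv2.imwrite("pics/crop_wood.png",cv2.resize(f[255:355,150:350],None,fx=4,fy=4,interpolation=cv2.INTER_CUBIC))
E
```

```text
(250, 235) [ 28 100 197]
(330, 250) [ 28  99 199]
(400, 255) [ 27 101 199]
(231, 325) [ 20 112 195]
(180, 280) [ 18 114 197]
(350, 300) [ 11 129 168]
```

View pics/crop_board.png

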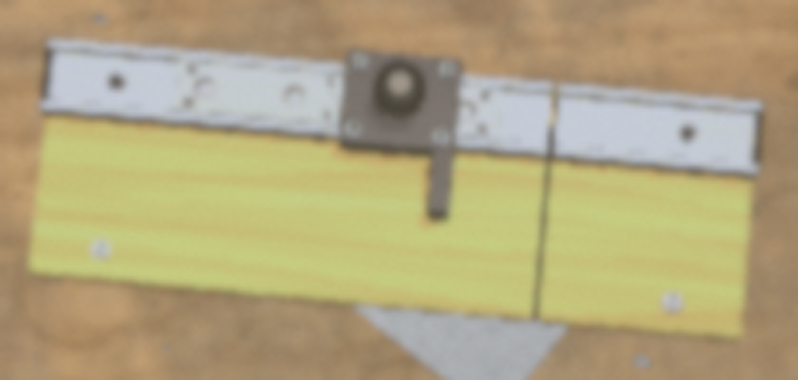

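View pics/crop_wood.png

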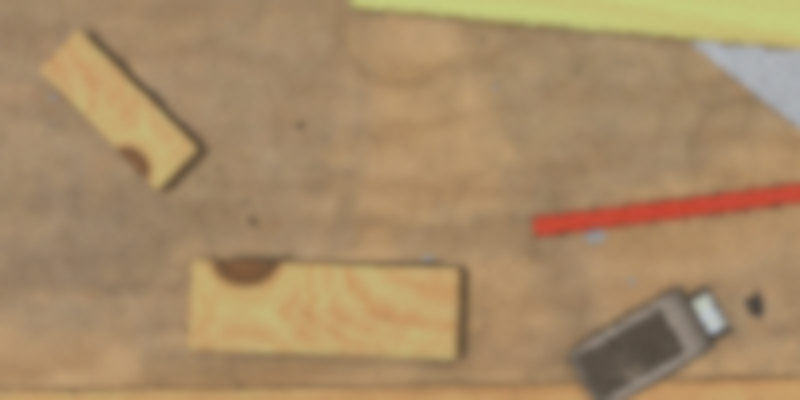

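The crops confirm it. The large block at (231,331), about 140x47 mm, is the job's piece, and the one at (180,282) is the smaller decoy. The empty index holes show at crop (293,95), which is the next one, and (203,87), which is the one after. Now to measure.

```bash
python3 - <<'E'
from h import *
from bench import snapshot
np.set_printoptions(precision=4,suppress=True)
s=snapshot("top");f=s["frame"]
def im(p):return (np.array(p,float)+.5)/3.8-.5+[230,185]
# bed mask
hsv=cv2.cvtColor(f,cv2.COLOR_BGR2HSV)
m=cv2.inRange(hsv,(24,60,120),(33,255,255));m=cv2.morphologyEx(m,cv2.MORPH_CLOSE,np.ones((5,5)))
cs=max(cv2.findContours(m,0,2)[0],key=cv2.contourArea);print(cv2.boundingRect(cs))
pts=onz(s,cs[:,0,:],.012)[:,:2]
fl,fr=onz(s,im([(28,271),(742,337)]),.012);print("front corners",fl,fr,np.linalg.norm(fl-fr))
# fence top edges z=.034
a=onz(s,im([(48,40),(762,101),(757,173),(42,115)]),.034);print("fence",a)
front=pts; 
yb=(fl-fr)[:2];yb/=np.linalg.norm(yb)
ya=(a[0]-a[1])[:2];print("len",np.linalg.norm(ya));ya/=np.linalg.norm(ya)
yc=(a[3]-a[2])[:2];yc/=np.linalg.norm(yc)
print("yaw of y axis",[np.degrees(np.arctan2(-v[0],v[1])) for v in(yb,ya,yc)])
th=np.mean([np.arctan2(-v[0],v[1]) for v in(yb,ya,yc)])
Y=np.array([-np.sin(th),np.cos(th)]);X=np.array([np.cos(th),np.sin(th)])
c1=(fl[:2]+fr[:2])/2+X*.065; c2=a.mean(0)[:2]-X*.045
print("centre est",c1,c2,"th",th)
c=(c1+c2)/2
B=lambda p:np.array([(p[...,:2]-c)@X,(p[...,:2]-c)@Y]).T
print("kerf",B(onz(s,im([(537,318),(549,160)]),.012)), B(onz(s,im([(553,85)]),.034)))
print("holes",B(onz(s,im([(203,87),(293,95)]),.034)))
print("knob top",B(onz(s,im([(400,82)]),.091)))
print("saddle",B(onz(s,im([(347,50),(462,60),(459,152),(342,145)]),.048)))
print("stop arm",B(onz(s,im([(430,218),(448,218)]),.048)))
# offcut
m=cv2.inRange(hsv,(15,85,170),(23,255,255));m[:310]=0;m[352:]=0;m[:,:190]=0;m[:,275:]=0
m=cv2.morphologyEx(m,cv2.MORPH_CLOSE,np.ones((9,9)))
cs=max(cv2.findContours(m,0,2)[0],key=cv2.contourArea)
w=onz(s,cs[:,0,:],.045)[:,:2].astype(np.float32);print("offcut",cv2.minAreaRect(w*1000))
im2=lambda p:(np.array(p,float)+.5)/4-.5+[150,255]
q=onz(s,im2([(190,260),(462,264),(460,358),(190,348)]),.045)[:,:2];print(q,q.mean(0))
np.save("board.npy",np.array([*c,th]))
E
```

```text
(237, 217, 191, 57)
front corners [0.5742 0.1772 0.012 ] [ 0.5252 -0.2196  0.012 ] 0.39989301654615256
fence [[ 0.7011  0.1617  0.034 ]
 [ 0.6538 -0.2344  0.034 ]
 [ 0.6135 -0.2294  0.034 ]
 [ 0.6585  0.1652  0.034 ]]
len 0.39889996626680585
yaw of y axis [np.float64(-7.041103106479836), np.float64(-6.82059519882584), np.float64(-6.513911461522228)]
centre est [ 0.6142 -0.0289] [ 0.612  -0.0289] th -0.11854049251088701
kerf [[-0.064  -0.0854]
 [ 0.0251 -0.085 ]] [[ 0.0633 -0.083 ]]
holes [[0.0455 0.11  ]
 [0.0452 0.0598]]
knob top [[ 0.0458 -0.0001]]
saddle [[ 0.0701  0.0316]
 [ 0.0699 -0.0316]
 [ 0.0188 -0.0343]
 [ 0.0171  0.0294]]
stop arm [[-0.0187 -0.0217]
 [-0.0178 -0.0315]]
offcut ((415.7426452636719, 184.12326049804688), (174.13572692871094, 77.43368530273438), 88.84230041503906)
[[0.4401 0.2561]
 [0.4354 0.1148]
 [0.3877 0.1168]
 [0.395  0.2565]] [0.4146 0.1861]
```

Results:

| Item | Estimate |
|---|---|
| Board centre | (0.613, -0.029) |
| Board yaw | -0.1185 rad |
| Knob | world (0.658, -0.034) |
| Next hole | about 60 mm on |
| Offcut | (0.415, 0.186), yaw about -0.04 rad |

Now moving above the knob, with the jaws across the rail so that gripping puts no load on the pin.

```bash
python3 -m inch '0 0.0435 0.0415 0 0.1; 0 0.0435 0.0415 0 0.1; 0 0.0435 0.0415 0 0.1; 0 0.0435 0.0415 0 0.1; 0 0.0435 0.0415 0 0.1' 30
python3 -m inch '0 0.0435 0.0415 0 0.1; 0 0.0435 0.0415 0 0.1; 0 0.0435 0.0415 0 0.1; 0 0.0435 0.0415 0 0.1; 0 0.0435 0.0415 0 0.1'
python3 -m inch '0 0.0435 0.0415 0 0.1; 0 0.0435 0.0415 0 0.1; 0 0 0 0 0; 0 0 0 0 0'
```

```text
time_s: 0.88
tcp_pos: [0.3546, -0.3239, 0.2389]
orientation: [0.93, 0.368, 0.0, 0.0]
ft_force: [0.9, -1.8, 0.2]
opening: 0.0874
time_s: 1.5
tcp_pos: [0.5722, -0.1163, 0.2387]
orientation: [0.81, 0.586, -0.0, 0.0]
ft_force: [0.6, -1.0, -0.4]
opening: 0.0883
time_s: 2.0
tcp_pos: [0.6577, -0.0351, 0.2384]
orientation: [0.749, 0.663, -0.0, -0.0]
ft_force: [0.4, 0.2, -0.3]
opening: 0.0881
```

```bash
python3 - <<'E'
from h import *
from bench import snapshot
s=snapshot("wrist");cv2.imwrite("pics/w1.png",s["frame"])
c,th=np.load("board.npy")[:2],np.load("board.npy")[2]
X=np.array([np.cos(th),np.sin(th)]);k=c+.045*X
print(k,proj(s,[[*k,.091],[*k,.048]]))
t=snapshot("scene");print(proj(t,[[*k,.091],[*k,.077]]));f=t["frame"]
cv2.imwrite("pics/s1.png",cv2.resize(f[190:300,210:420],None,fx=3.8,fy=3.8,interpolation=cv2.INTER_CUBIC))
E
```

```text
[ 0.65781791 -0.03422645] [[315.51379213 220.82545208]
 [315.63283888 210.33857844]]
[[307.53279194 211.85044125]
 [307.55850094 216.91089274]]
```

View pics/w1.png

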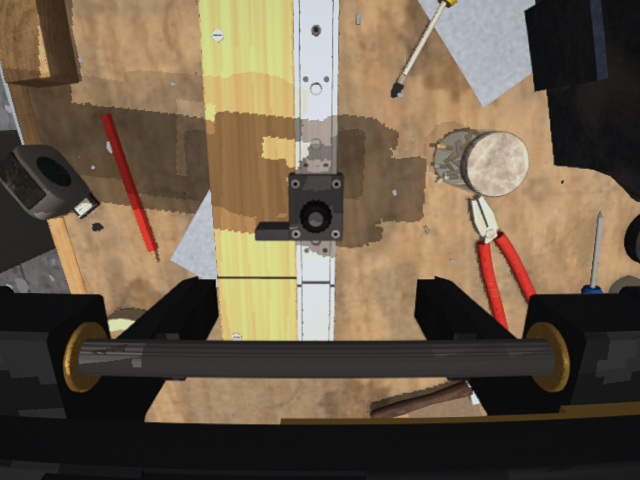

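View pics/s1.png

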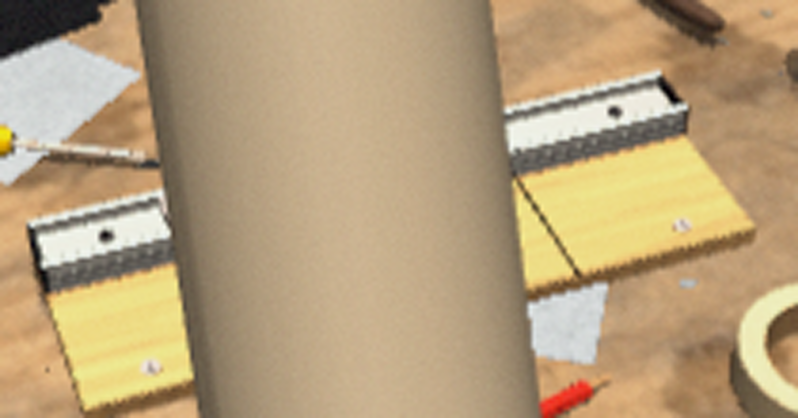

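The wrist view shows the knob at (316,218), where I predicted (315.5,221). The holes are at (316,145) and (316,89). The arm hides the stop in the scene view. I'll refine the hole distance and go down.

```bash
python3 - <<'E'
from h import *
from bench import snapshot
s=snapshot("wrist")
b=np.load("board.npy");c,th=b[:2],b[2]
X=np.array([np.cos(th),np.sin(th)]);Y=np.array([-X[1],X[0]])
B=lambda p:np.array([(p[...,:2]-c)@X,(p[...,:2]-c)@Y]).T.round(4)
print("holes",B(onz(s,[(316,145),(316,89)],.034)),"knob",B(onz(s,[(316,218)],.091)),"saddle",B(onz(s,[(289,174),(343,175),(343,240),(288,240)],.048)))
E
python3 -m inch '0 0 0.001 -0.06 0; 0 0 0 -0.06 0; 0 0 0 -0.04 0; 0 0 0 -0.0165 0;0 0 0 0 0'
```

```text
holes [[0.0456 0.0594]
 [0.0458 0.1096]] knob [[0.0453 0.0015]] saddle [[ 0.0204  0.0336]
 [ 0.0706  0.0324]
 [ 0.0715 -0.0306]
 [ 0.0179 -0.0303]]
time_s: 2.78
tcp_pos: [0.6579, -0.0345, 0.0625]
orientation: [0.749, 0.663, -0.0, -0.0]
ft_force: [-0.3, -0.9, 0.6]
opening: 0.0883
```

```bash
python3 -m inch '150 0 0 -0.001 0; 170 0 0 0 0; 200 0 0 0 0; 255 0 0 0 0; 255 0 0 0 0' 30; python3 -m inch '255 0 0 0 0; 255 0 0 0 0'
```

```text
time_s: 3.4
tcp_pos: [0.658, -0.0339, 0.0613]
orientation: [0.749, 0.663, 0.0, 0.0]
ft_force: [-0.2, -0.6, -0.4]
opening: 0.0403
time_s: 3.65
tcp_pos: [0.6573, -0.0338, 0.0612]
orientation: [0.749, 0.663, -0.001, -0.001]
ft_force: [-3.8, 0.4, 1.7]
opening: 0.0253
```

```bash
python3 -m inch '255 0 0 0 0; 255 0 0 0.003 0; 255 0 0 0.003 0; 255 0 0 0.003 0; 255 0 0 0.0015 0' 40;python3 -m inch '255 0 0 0 0'
```

```text
time_s: 4.28
tcp_pos: [0.6573, -0.0338, 0.0711]
orientation: [0.749, 0.663, -0.001, -0.001]
ft_force: [-6.4, -0.2, -9.3]
opening: 0.0246
time_s: 4.4
tcp_pos: [0.6573, -0.0338, 0.0712]
orientation: [0.749, 0.663, -0.001, -0.001]
ft_force: [-5.4, -0.3, -8.5]
opening: 0.0251
```

The pull is 10 mm up and the force is about -8.8 N, which matches the spring, so the pin is clear. Now I slide along the board's +y, (0.118, 0.993) per unit.

```bash
python3 -m inch '255 0.0006 0.005 0 0; 255 0.0012 0.010 0 0; 255 0.0012 0.010 0 0; 255 0.0012 0.010 0 0; 255 0.0006 0.005 0 0';python3 -m inch '255 0.0007 0.006 0 0; 255 0.0005 0.004 0 0; 255 0 0 0 0';python3 - <<'E'
from h import *
from bench import snapshot
s=snapshot("wrist");cv2.imwrite("pics/w2.png",s["frame"])
s=snapshot("scene");cv2.imwrite("pics/s2.png",cv2.resize(s["frame"][190:300,210:420],None,fx=3.8,fy=3.8,interpolation=cv2.INTER_CUBIC))
E
```

```text
time_s: 5.03
tcp_pos: [0.6623, 0.0065, 0.0712]
orientation: [0.748, 0.663, -0.001, -0.001]
ft_force: [-5.3, -1.1, -10.3]
opening: 0.0254
time_s: 5.4
tcp_pos: [0.6635, 0.0165, 0.0713]
orientation: [0.748, 0.663, -0.0, -0.001]
ft_force: [-5.3, 1.2, -8.3]
opening: 0.0251
```

View pics/w2.png

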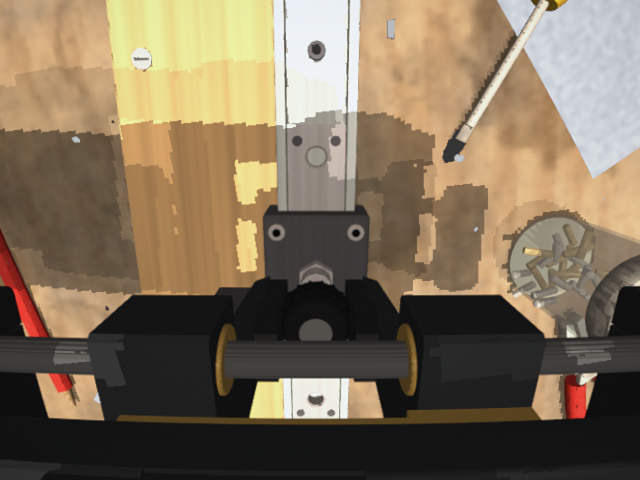

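The saddle has moved with the knob. The hole still visible at (316,156) is the one after next, and the first hole's position at (316,398) lies behind. Next I'll work out the remaining distance.

```bash
python3 - <<'E'
from h import *
from bench import snapshot,r
s=snapshot("wrist");g=s["frame"]
b=np.load("board.npy");c,th=b[:2],b[2]
X=np.array([np.cos(th),np.sin(th)]);Y=np.array([-X[1],X[0]])
B=lambda p:np.array([(p[...,:2]-c)@X,(p[...,:2]-c)@Y]).T.round(4)
print("hole after",B(onz(s,[(316,156.5)],.034)),"old hole",B(onz(s,[(316,399)],.034)),"knob",B(onz(s,[(316,330)],.101)),"tcp",B(r.state()["tcp_pos"][None]))
print("saddle far edge",B(onz(s,[(316,207)],.048)))
cv2.imwrite("pics/w2c.png",cv2.resize(g[120:440,220:420],None,fx=1.8,fy=1.8))
E
```

```text
hole after [[0.0454 0.1113]] old hole [[ 0.045  -0.0342]] knob [[0.0454 0.0533]] tcp [[0.0446 0.0511]]
saddle far edge [[0.0454 0.0884]]
```

View pics/w2c.png

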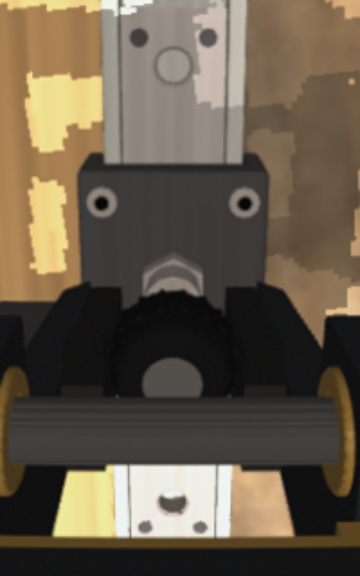

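Estimates put the next hole at 58.5±1 mm of travel, and I'm at 50.6. I'll go to about 54 and lower the pin until it just rides on the strip.

```bash
python3 -m inch '255 0.0004 0.003 0 0; 255 0 0 -0.001 0; 255 0 0 0 0';python3 -m inch '255 0 0 -0.0005 0; 255 0 0 0 0';python3 -m inch '255 0 0 -0.0005 0; 255 0 0 0 0'
```

```text
time_s: 5.92
tcp_pos: [0.6639, 0.0192, 0.0703]
orientation: [0.749, 0.663, -0.0, -0.001]
ft_force: [-4.5, 0.6, -9.7]
opening: 0.0251
time_s: 6.18
tcp_pos: [0.6639, 0.0192, 0.0699]
orientation: [0.749, 0.663, -0.0, -0.001]
ft_force: [-5.1, 0.5, -9.2]
opening: 0.025
time_s: 6.42
tcp_pos: [0.6638, 0.0192, 0.0694]
orientation: [0.749, 0.663, -0.0, -0.001]
ft_force: [-5.7, 1.0, -9.1]
opening: 0.0251
```

```bash
python3 -m inch '255 0 0 -0.0005 0; 255 0 0 0 0';python3 -m inch '255 0 0 -0.0005 0; 255 0 0 0 0'
```

```text
time_s: 6.68
tcp_pos: [0.6639, 0.0192, 0.069]
orientation: [0.749, 0.663, -0.0, -0.001]
ft_force: [-6.1, 0.7, -8.2]
opening: 0.0254
time_s: 6.92
tcp_pos: [0.6639, 0.0192, 0.0687]
orientation: [0.749, 0.663, -0.0, -0.001]
ft_force: [-6.3, 1.1, -7.7]
opening: 0.0248
```

```bash
python3 -m inch '255 0 0 -0.0005 0; 255 0 0 0 0';python3 -m inch '255 0 0 -0.0005 0; 255 0 0 0 0'
```

```text
time_s: 7.18
tcp_pos: [0.6639, 0.0192, 0.0686]
orientation: [0.749, 0.663, -0.0, -0.0]
ft_force: [-7.3, 1.3, -5.3]
opening: 0.0248
time_s: 7.42
tcp_pos: [0.6639, 0.0193, 0.0684]
orientation: [0.749, 0.663, -0.0, -0.0]
ft_force: [-9.1, 0.4, -3.5]
opening: 0.0249
```

The z stalls at 0.0685 and the force drops, so the pin is riding on the strip at about 53.5 mm. I'll creep along and watch for z to drop and the pull to return.

```bash
python3 -m inch '255 0.0002 0.001 -0.0004 0; 255 0 0 0 0';python3 -m inch '255 0.0001 0.001 0 0;255 0 0 0 0';python3 -m inch '255 0.0001 0.001 0 0;255 0 0 0 0'
```

```text
time_s: 7.68
tcp_pos: [0.664, 0.0194, 0.0684]
orientation: [0.749, 0.663, -0.001, 0.0]
ft_force: [-9.6, -1.8, 0.6]
opening: 0.0249
time_s: 7.92
tcp_pos: [0.6641, 0.0203, 0.0683]
orientation: [0.749, 0.663, -0.001, 0.0]
ft_force: [-9.4, -2.5, -1.1]
opening: 0.0248
time_s: 8.18
tcp_pos: [0.6643, 0.0215, 0.0681]
orientation: [0.749, 0.663, -0.001, -0.0]
ft_force: [-9.2, -0.5, -3.0]
opening: 0.0249
```

```bash
python3 -m inch '255 0.0001 0.0008 0 0;255 0 0 0 0';python3 -m inch '255 0.0001 0.0008 0 0;255 0 0 0 0'
```

```text
time_s: 8.43
tcp_pos: [0.6644, 0.0225, 0.0678]
orientation: [0.749, 0.663, -0.001, -0.0]
ft_force: [-8.6, -1.1, -4.0]
opening: 0.0254
time_s: 8.68
tcp_pos: [0.6644, 0.0236, 0.0673]
orientation: [0.749, 0.663, -0.001, -0.001]
ft_force: [-6.4, -0.3, -7.0]
opening: 0.025
```

z is dropping and the pull is back to -7 N, so the bevel is entering the hole at about 57.8 mm. Half a millimetre more, then lower gently.

```bash
python3 -m inch '255 0.0001 0.0006 0 0;255 0 0 0 0';python3 -m inch '255 0 0 -0.001 0;255 0 0 0 0';python3 -m inch '255 0 0 -0.001 0;255 0 0 0 0'
```

```text
time_s: 8.93
tcp_pos: [0.6645, 0.0242, 0.0672]
orientation: [0.749, 0.663, -0.001, -0.001]
ft_force: [-6.2, -0.4, -8.1]
opening: 0.0249
time_s: 9.18
tcp_pos: [0.6645, 0.0241, 0.0662]
orientation: [0.749, 0.663, -0.001, -0.001]
ft_force: [-6.3, 0.2, -7.5]
opening: 0.0254
time_s: 9.43
tcp_pos: [0.6645, 0.0242, 0.0652]
orientation: [0.749, 0.663, -0.001, -0.001]
ft_force: [-6.6, -0.1, -6.9]
opening: 0.0249
```

The pin is in the hole: z is 3 mm below ride height, with only the spring force. Lowering it home and releasing.

```bash
python3 -m inch '255 0 0 -0.0012 0;255 0 0 -0.0012 0;255 0 0 -0.0006 0;255 0 0 0 0';python3 -m inch '120 0 0 0 0; 0 0 0 0 0; 0 0 0 0 0; 0 0 0 0 0';python3 -m inch '0 0 0 0 0; 0 0 0 0 0; 0 0 0 0.03 0; 0 0 0 0.05 0;0 0 0 0.05 0'
```

```text
time_s: 9.93
tcp_pos: [0.6645, 0.0242, 0.0624]
orientation: [0.749, 0.663, -0.001, -0.0]
ft_force: [-7.8, 0.5, -6.7]
opening: 0.0252
time_s: 10.42
tcp_pos: [0.6655, 0.0242, 0.0628]
orientation: [0.749, 0.663, 0.0, 0.0]
ft_force: [0.5, -0.6, -0.6]
opening: 0.063
time_s: 11.05
tcp_pos: [0.6649, 0.0243, 0.1937]
orientation: [0.749, 0.663, -0.0, -0.0]
ft_force: [0.2, 0.3, 0.9]
opening: 0.0879
```

```bash
python3 -m inch '0 -0.05 0.0325 0.005 0.016; 0 -0.05 0.0325 0 0.016; 0 -0.05 0.0325 0 0.016; 0 -0.05 0.0325 0 0.016; 0 -0.05 0.0325 0 0.016'; python3 -m inch '0 0 0 0 0;0 0 0 0 0';python3 - <<'E'
from h import *
from bench import snapshot
s=snapshot("wrist");cv2.imwrite("pics/w3.png",s["frame"])
s=snapshot("scene");cv2.imwrite("pics/s3.png",cv2.resize(s["frame"][190:300,210:420],None,fx=3.8,fy=3.8,interpolation=cv2.INTER_CUBIC))
s=snapshot("top");cv2.imwrite("pics/t3.png",cv2.resize(s["frame"][185:345,190:440],None,fx=3.2,fy=3.2,interpolation=cv2.INTER_CUBIC))
E
```

```text
time_s: 11.68
tcp_pos: [0.4134, 0.1876, 0.1975]
orientation: [0.721, 0.693, 0.0, 0.0]
ft_force: [0.3, 0.6, -0.1]
opening: 0.088
time_s: 11.92
tcp_pos: [0.4157, 0.1868, 0.1977]
orientation: [0.721, 0.693, 0.0, 0.0]
ft_force: [0.8, -0.4, 0.7]
opening: 0.0882
```

View pics/w3.png

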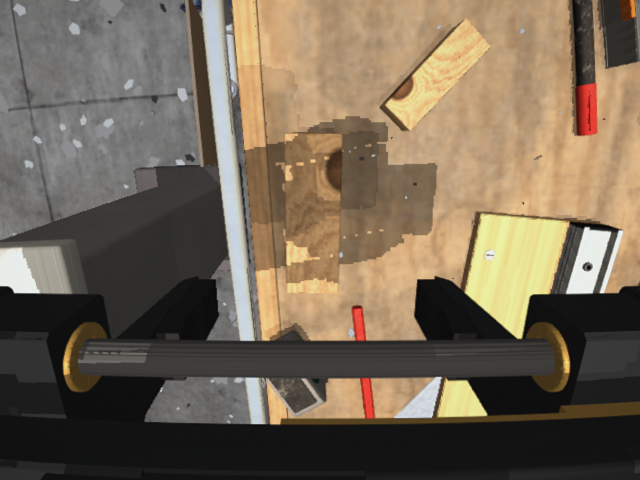

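View pics/s3.png

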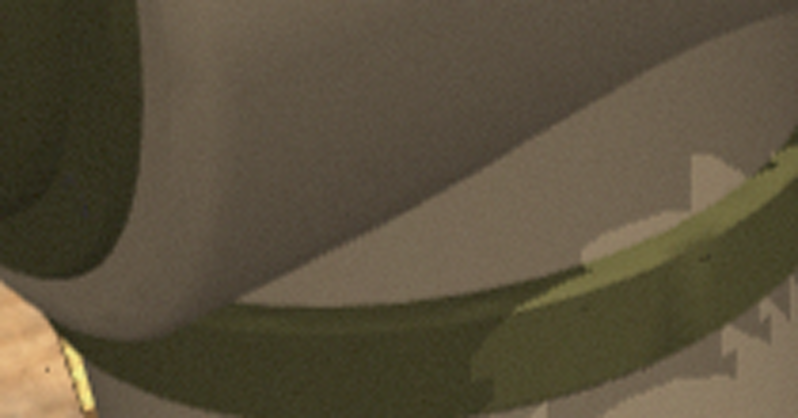

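View pics/t3.png

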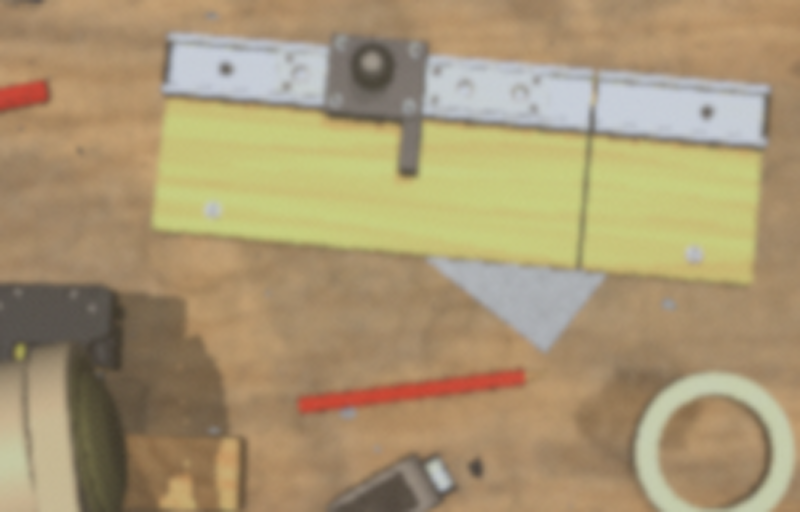

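The wrist view shows the large offcut with its top at about (286–341, 133–292) and the small decoy at (435,75). The top view shows the stop one hole further on, with the two old holes now exposed at (465,87) and (520,92). I'll measure the offcut and the stop.

```bash
python3 - <<'E'
from h import *
from bench import snapshot
np.set_printoptions(precision=4,suppress=True)
b=np.load("board.npy");c,th=b[:2],b[2]
X=np.array([np.cos(th),np.sin(th)]);Y=np.array([-X[1],X[0]])
B=lambda p:np.array([(p[...,:2]-c)@X,(p[...,:2]-c)@Y]).T.round(4)
s=snapshot("top")
im=lambda p:(np.array(p,float)+.5)/3.2-.5+[190,185]
print("knob",B(onz(s,im([(372,63)]),.091)),"saddle",B(onz(s,im([(330,34),(429,43),(424,118),(325,110)]),.048)),"arm",B(onz(s,im([(400,175),(417,176)]),.048)),"holes",B(onz(s,im([(465,87),(520,92),(299,73)]),.034)))
w=snapshot("wrist")
cv2.imwrite("pics/w3c.png",cv2.resize(w["frame"][120:310,250:380],None,fx=3,fy=3))
q=onz(w,[(286,133),(341,133),(340,292),(286,291)],.045);print(q,q.mean(0))
E
```

```text
knob [[0.0446 0.0582]] saddle [[0.0704 0.0908]
 [0.0699 0.0258]
 [0.0202 0.0245]
 [0.0199 0.0889]] arm [[-0.0183  0.0365]
 [-0.0179  0.0255]] holes [[ 0.0456  0.0002]
 [ 0.0454 -0.036 ]
 [ 0.0456  0.11  ]]
[[0.3957 0.2591 0.045 ]
 [0.4396 0.2573 0.045 ]
 [0.4354 0.1193 0.045 ]
 [0.3868 0.1223 0.045 ]] [0.4144 0.1895 0.045 ]
```

View pics/w3c.png

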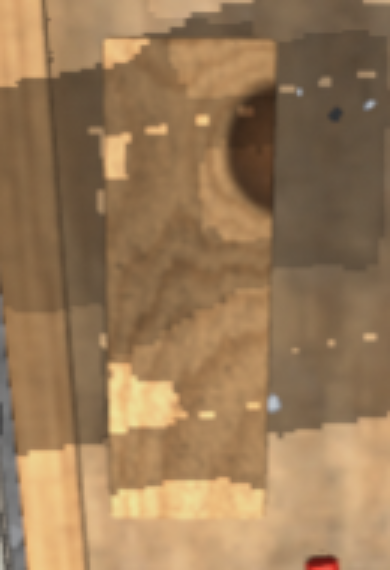

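The stop sits at about 0.0583, with its face at board y≈0.026. The offcut is at (0.4145,0.188), yaw about -0.045. I'll descend with the tips 27 mm up, so they later clear the 34 mm fence top, and grip.

```bash
python3 -m inch '0 -0.001 0.001 -0.06 -0.004; 0 0 0 -0.06 0; 0 0 0 -0.04 0; 0 0 0 -0.0107 0;0 0 0 0 0' 20;python3 -m inch '100 0 0 0 0; 140 0 0 0 0; 180 0 0 0 0; 180 0 0 0 0;180 0 0 0 0'
```

```text
time_s: 12.8
tcp_pos: [0.4146, 0.1877, 0.027]
orientation: [0.723, 0.691, 0.0, 0.0]
ft_force: [1.0, 0.5, -0.2]
opening: 0.0882
time_s: 13.42
tcp_pos: [0.414, 0.1878, 0.0268]
orientation: [0.723, 0.691, 0.0, -0.0]
ft_force: [-0.5, -0.2, 4.3]
opening: 0.0469
```

```bash
python3 -m inch '180 0 0 0.01 0; 180 0 0 0.03 0; 180 0 0 0.05 0; 180 0 0 0.04 0;180 0 0 0 0'
```

```text
time_s: 14.05
tcp_pos: [0.4151, 0.188, 0.1594]
orientation: [0.723, 0.691, 0.003, 0.002]
ft_force: [0.3, 0.3, -1.8]
opening: 0.0468
```

```bash
python3 -m inch '180 0.0313 -0.045 0 -0.0122; 180 0.0313 -0.045 0 -0.0122; 180 0.0313 -0.045 0 -0.0122; 180 0.0313 -0.045 0 -0.0122; 180 0.0313 -0.045 0 -0.0122';python3 -m inch '180 0.0313 -0.045 0 -0.0122;180 0 0 -0.04 0; 180 0 0 0 0;180 0 0 0 0';python3 - <<'E'
from h import *
from bench import snapshot
s=snapshot("wrist");cv2.imwrite("pics/w4.png",s["frame"])
s=snapshot("scene");cv2.imwrite("pics/s4.png",s["frame"])
s=snapshot("top");cv2.imwrite("pics/t4.png",cv2.resize(s["frame"][185:345,190:440],None,fx=3.2,fy=3.2,interpolation=cv2.INTER_CUBIC))
E
```

```text
time_s: 14.68
tcp_pos: [0.5708, -0.0387, 0.1554]
orientation: [0.744, 0.668, -0.001, -0.001]
ft_force: [-0.3, 0.4, -1.0]
opening: 0.0466
time_s: 15.18
tcp_pos: [0.6018, -0.0818, 0.1173]
orientation: [0.747, 0.664, 0.0, -0.0]
ft_force: [-0.6, -0.4, -1.1]
opening: 0.0467
```

View pics/w4.png

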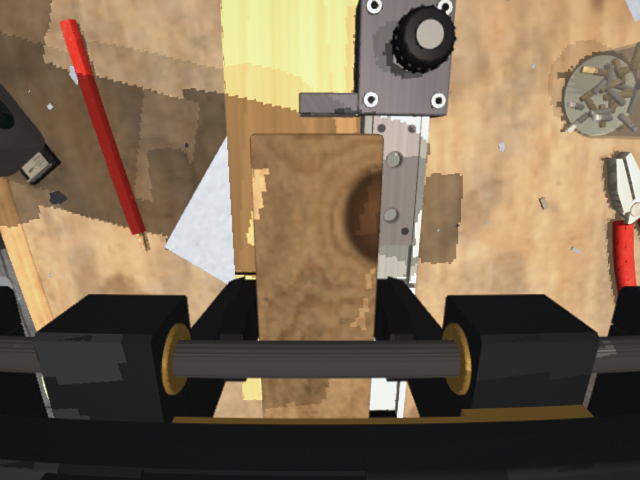

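View pics/t4.png

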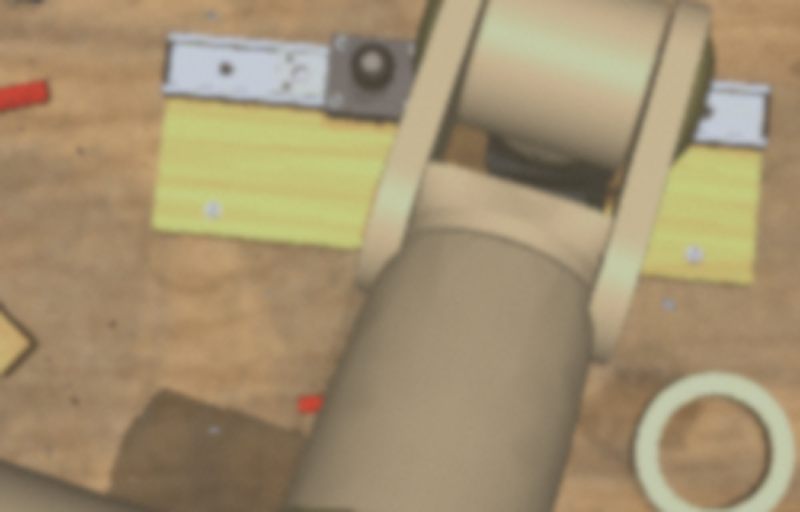

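View pics/s4.png

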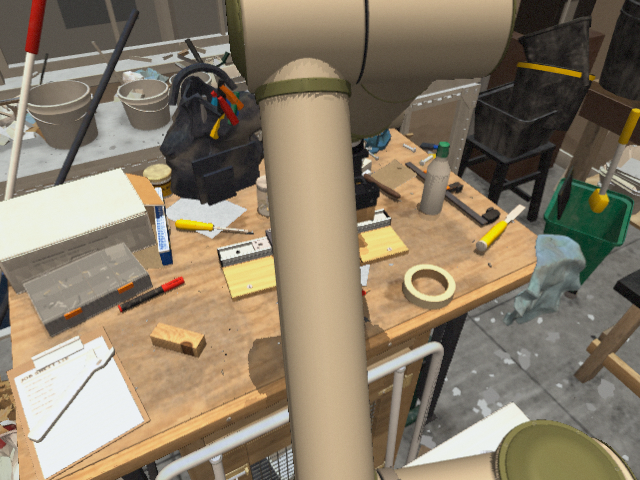

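The wrist view shows the block's far end at (251–384,134) and the stop face's lower edge at about y=115. The knob top is at (430,34), and at (372,62) in the top crop. I'll triangulate the knob height and measure the block.

```bash
python3 - <<'E'
from h import *
from bench import snapshot,r
np.set_printoptions(precision=4,suppress=True)
b=np.load("board.npy");c,th=b[:2],b[2]
X=np.array([np.cos(th),np.sin(th)]);Y=np.array([-X[1],X[0]])
B=lambda p:np.array([(p[...,:2]-c)@X,(p[...,:2]-c)@Y]).T.round(4)
w=snapshot("wrist");t=snapshot("top")
im=lambda p:(np.array(p,float)+.5)/3.2-.5+[190,185]
c1,d1=ray(w,[(430,34)]);c2,d2=ray(t,im([(372,62)]))
A=np.c_[d1[0],-d2[0]];l=np.linalg.lstsq(A,c2-c1,rcond=None)[0]
print("knob top",c1+d1[0]*l[0],c2+d2[0]*l[1])
z=r.state()["tcp_pos"][2]-.0268+.045
e=onz(w,[(251,135),(384,134)],z);q=onz(w,[(264,400),(375,330)],z)
print("end",B(e),"sides",B(q),"tcp",B(r.state()["tcp_pos"][None]),z)
print("stop arm bottom edge",B(onz(w,[(300,116),(359,115)],.048)),"saddle",B(onz(w,[(360,115),(446,114)],.048)),"rail edge",B(onz(w,[(429,118),(407,412)],.034)))
E
```

```text
knob top [0.662  0.0229 0.1045] [0.6621 0.0229 0.1046]
end [[-0.0265  0.017 ]
 [ 0.0195  0.0174]] sides [[-0.0264 -0.0929]
 [ 0.0198 -0.0586]] tcp [[-0.0047 -0.054 ]] 0.13590095249782672
stop arm bottom edge [[-0.0131  0.0273]
 [ 0.0208  0.028 ]] saddle [[0.0213 0.028 ]
 [0.0711 0.029 ]] rail edge [[ 0.0656  0.0273]
 [ 0.068  -0.1922]]
```

The knob-top triangulation gives 0.1045, where home is 0.091. I'll calibrate the method on the saddle's screw heads, whose height is known (0.051).

```bash
python3 - <<'E'
from h import *
from bench import snapshot,r
np.set_printoptions(precision=4,suppress=True)
w=snapshot("wrist");t=snapshot("top")
im=lambda p:(np.array(p,float)+.5)/3.2-.5+[190,185]
for n,a,b in(("knob",(430,34),(372,62)),("scr loX hiY",(374,6),(336,100)),("scr hiX hiY",(446,6),(342,43)),("hole",(391,215),(520,92)),("hole",(393,159),(465,87))):
    c1,d1=ray(w,[a]);c2,d2=ray(t,im([b]))
    A=np.c_[d1[0],-d2[0]];l=np.linalg.lstsq(A,c2-c1,rcond=None)[0]
    print(n,c1+d1[0]*l[0],c2+d2[0]*l[1], "gap",np.linalg.norm(c1+d1[0]*l[0]-c2-d2[0]*l[1]))
print(c1,c2)
f=w["frame"];cv2.imwrite("pics/w4c.png",cv2.resize(f[0:130,290:470],None,fx=4,fy=4,interpolation=cv2.INTER_CUBIC))
f=t["frame"];cv2.imwrite("pics/t4c.png",cv2.resize(f[190:230,280:340],None,fx=12,fy=12,interpolation=cv2.INTER_CUBIC))
E
```

```text
knob [0.6622 0.0231 0.1031] [0.6624 0.023  0.1031] gap 0.0002010500891151186
scr loX hiY [0.6484 0.0491 0.0581] [0.6478 0.0491 0.058 ] gap 0.0005192085661643113
scr hiX hiY [0.6842 0.0443 0.0622] [0.6843 0.0442 0.0622] gap 0.0001866284613046519
hole [ 0.6557 -0.0702  0.0245] [ 0.6559 -0.0702  0.0245] gap 0.00016265875085096196
hole [ 0.662  -0.034   0.0117] [ 0.6629 -0.034   0.0119] gap 0.0008956090966287084
[ 0.6109 -0.0114  0.2642] [ 0.4169 -0.0375  1.247 ]
```

View pics/w4c.png

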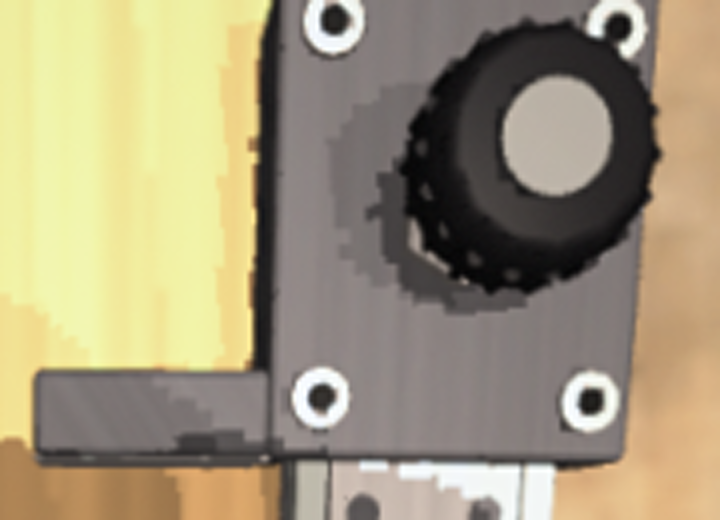

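View pics/t4c.png

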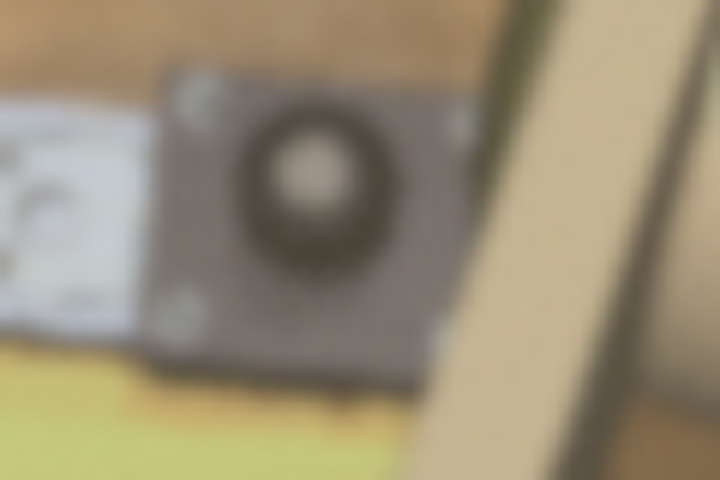

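Triangulating across the two views is too noisy: the screws come out 7–11 mm high. In the wrist view alone, I can use the parallax of the knob top against the centre of the four screws, on the same vertical axis.

```bash
python3 - <<'E'
from h import *
from bench import snapshot
np.set_printoptions(precision=4,suppress=True)
w=snapshot("wrist")
cr=lambda p:(np.array(p,float)+.5)/4-.5+[290,0]
S=onz(w,cr([(333,20),(617,27),(322,398),(590,402)]),.051)
print("screw spacing",np.linalg.norm(S[0]-S[1]),np.linalg.norm(S[2]-S[3]),np.linalg.norm(S[0]-S[2]),np.linalg.norm(S[1]-S[3]))
P=S.mean(0)
for z in(.085,.091,.095,.099,.103):print(z,proj(w,[[P[0],P[1],z]]))
print("seen",cr([(555,135)]))
E
```

```text
screw spacing 0.038125979835648416 0.037800611246339426 0.04816686230743906 0.048172475311539564
0.085 [[424.1335  37.5806]]
0.091 [[428.0536  34.1231]]
0.095 [[430.8264  31.6793]]
0.099 [[433.7378  29.1153]]
0.103 [[436.7981  26.4219]]
seen [[428.375  33.375]]
```

The knob top comes out at 0.0915, so the plunger is home and seated. The gap to the stop is about 10 mm and to the fence about 5 mm. Now I lower onto the bed.

```bash
python3 -m inch '180 0 0 -0.04 0; 180 0 0 -0.03 0; 180 0 0 -0.005 0; 180 0 0 0 0';python3 -m inch '180 0 0 -0.002 0; 180 0 0 0 0'
```

```text
time_s: 16.08
tcp_pos: [0.6023, -0.0823, 0.0424]
orientation: [0.748, 0.664, 0.0, 0.0]
ft_force: [-0.0, -1.0, -1.7]
opening: 0.0465
time_s: 16.32
tcp_pos: [0.6022, -0.0823, 0.0404]
orientation: [0.748, 0.664, 0.0, 0.001]
ft_force: [-0.2, 1.0, -0.2]
opening: 0.0469
```

```bash
python3 -m inch '180 0 0 -0.001 0; 180 0 0 0 0';python3 -m inch '180 0.001 -0.0001 0 0;180 0.001 -0.0001 0 0; 180 0.001 -0.0001 0 0;180 0 0 0 0';python3 -m inch '180 0.001 -0.0001 0 0;180 0 0 0 0'
```

```text
time_s: 16.58
tcp_pos: [0.602, -0.0823, 0.0389]
orientation: [0.748, 0.664, 0.0, 0.0]
ft_force: [0.0, 0.4, -0.4]
opening: 0.0466
time_s: 17.08
tcp_pos: [0.6049, -0.0825, 0.0389]
orientation: [0.748, 0.664, 0.0, 0.0]
ft_force: [-1.6, -0.5, 4.2]
opening: 0.0469
time_s: 17.32
tcp_pos: [0.6058, -0.0826, 0.0388]
orientation: [0.748, 0.664, -0.0, -0.0]
ft_force: [-2.6, 0.1, 5.2]
opening: 0.0471
```

```bash
python3 -m inch '180 0.001 -0.0001 0.0005 0;180 0 0 0 0';python3 -m inch '180 0.0008 -0.0001 0 0;180 0 0 0 0';python3 -m inch '180 0.0006 -0.0001 0 0;180 0 0 0 0'
```

```text
time_s: 17.58
tcp_pos: [0.6071, -0.0827, 0.0389]
orientation: [0.748, 0.664, 0.0, 0.0]
ft_force: [0.4, 0.4, -0.3]
opening: 0.047
time_s: 17.82
tcp_pos: [0.6072, -0.0827, 0.0389]
orientation: [0.748, 0.664, -0.0, -0.001]
ft_force: [-3.9, 0.4, -0.2]
opening: 0.0466
time_s: 18.08
tcp_pos: [0.6073, -0.0827, 0.0389]
orientation: [0.748, 0.664, -0.001, -0.001]
ft_force: [-5.9, 0.1, 2.3]
opening: 0.047
```

There is contact with the fence at x=0.6072. I'll ease off slightly and creep toward the stop.

```bash
python3 -m inch '180 -0.001 0.0001 0 0;180 0.0002 0.002 0 0;180 0.0002 0.002 0 0; 180 0.0002 0.002 0 0;180 0 0 0 0';python3 -m inch '180 0.0001 0.001 0 0;180 0 0 0 0';python3 -m inch '180 0.0001 0.001 0 0;180 0 0 0 0'
```

```text
time_s: 18.7
tcp_pos: [0.6079, -0.0765, 0.0391]
orientation: [0.748, 0.664, 0.0, -0.0]
ft_force: [-1.3, 0.8, -1.2]
opening: 0.0471
time_s: 18.95
tcp_pos: [0.608, -0.0757, 0.0392]
orientation: [0.748, 0.664, 0.0, 0.0]
ft_force: [-2.0, 0.5, -1.1]
opening: 0.0465
time_s: 19.2
tcp_pos: [0.6081, -0.0747, 0.0392]
orientation: [0.748, 0.664, 0.0, 0.0]
ft_force: [-2.2, -0.5, -1.7]
opening: 0.0468
```

```bash
python3 -m inch '180 0.0001 0.0007 0 0;180 0 0 0 0';python3 -m inch '180 0.0001 0.0007 0 0;180 0 0 0 0'; python3 -m inch '180 0.0001 0.0007 0 0;180 0 0 0 0'
```

```text
time_s: 19.45
tcp_pos: [0.6082, -0.074, 0.0392]
orientation: [0.748, 0.664, 0.0, 0.0]
ft_force: [-1.7, -0.6, -1.0]
opening: 0.0468
time_s: 19.7
tcp_pos: [0.6083, -0.0733, 0.0392]
orientation: [0.748, 0.664, 0.0, 0.0]
ft_force: [-2.0, 0.1, -1.3]
opening: 0.047
time_s: 19.95
tcp_pos: [0.6084, -0.0726, 0.0392]
orientation: [0.748, 0.664, 0.0, -0.0]
ft_force: [-2.4, -0.5, -1.2]
opening: 0.0468
```

```bash
python3 -m inch '180 0.0001 0.0006 0 0;180 0 0 0 0';python3 -m inch '180 0.0001 0.0006 0 0;180 0 0 0 0'
```

```text
time_s: 20.2
tcp_pos: [0.6085, -0.072, 0.0391]
orientation: [0.748, 0.664, 0.0, -0.0]
ft_force: [-1.4, -0.5, -1.3]
opening: 0.0471
time_s: 20.45
tcp_pos: [0.6085, -0.0716, 0.0391]
orientation: [0.748, 0.664, -0.0, -0.0]
ft_force: [-1.6, -0.7, -1.4]
opening: 0.0471
```

```bash
python3 -m inch '180 0 0.0005 0 0;180 0 0 0 0';python3 -m inch '180 0 0.0005 0 0;180 0 0 0 0'
```

```text
time_s: 20.7
tcp_pos: [0.6086, -0.0711, 0.0392]
orientation: [0.748, 0.664, -0.0, 0.0]
ft_force: [-1.9, -2.2, -0.4]
opening: 0.047
time_s: 20.95
tcp_pos: [0.6087, -0.0705, 0.0392]
orientation: [0.748, 0.664, 0.0, 0.0]
ft_force: [-1.4, -2.4, -1.5]
opening: 0.0471
```

The force in y is now -2.3 N, which is the stop's drag while it takes up its play. That is contact, so I stop pushing. Set down on the bed, check, then open.

```bash
python3 -m inch '180 0 0 -0.0006 0;180 0 0 0 0'; python3 - <<'E'
from h import *
from bench import snapshot
s=snapshot("wrist");cv2.imwrite("pics/w5.png",s["frame"])
E
```

```text
time_s: 21.2
tcp_pos: [0.6087, -0.0705, 0.0389]
orientation: [0.748, 0.664, 0.0, 0.0]
ft_force: [-1.7, -1.6, 1.9]
opening: 0.0463
```

View pics/w5.png

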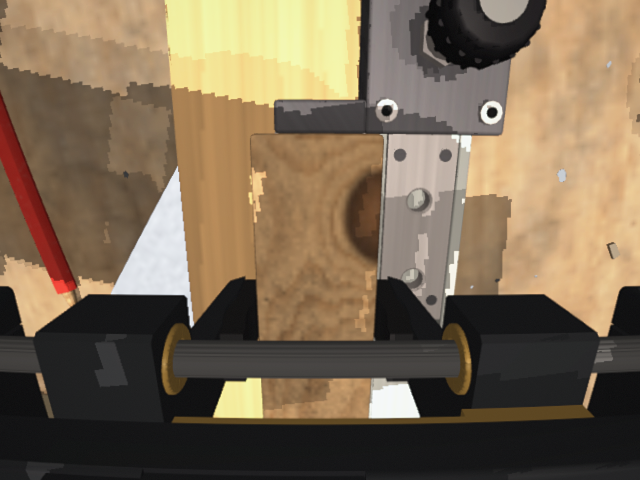

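The picture shows the block's end (y≈133) meeting the stop arm's face and its side along the fence. Releasing gently and rising straight up.

```bash
python3 -m inch '150 0 0 0.0003 0; 100 0 0 0 0; 60 0 0 0 0; 0 0 0 0 0; 0 0 0 0 0';python3 -m inch '0 0 0 0.02 0; 0 0 0 0.05 0; 0 0 0 0.05 0; 0 0 0 0.05 0'; python3 -m inch '0 -0.06 0.0 0.01 0; 0 -0.06 0 0 0; 0 -0.06 0 0 0;0 -0.02 -0.055 0 0;0 0 -0.06 0 0';python3 -m inch '0 0 -0.06 0 0; 0 0 -0.06 0 0;0 0 -0.05 0 0;0 0 0 0 0'; python3 - <<'E'
from h import *
from bench import snapshot
s=snapshot("top");cv2.imwrite("pics/t6.png",cv2.resize(s["frame"][185:285,230:440],None,fx=3.8,fy=3.8,interpolation=cv2.INTER_CUBIC))
s=snapshot("scene");cv2.imwrite("pics/s6.png",cv2.resize(s["frame"][190:300,210:420],None,fx=3.8,fy=3.8,interpolation=cv2.INTER_CUBIC));cv2.imwrite("pics/s6f.png",s["frame"])
E
```

```text
time_s: 21.88
tcp_pos: [0.6086, -0.0705, 0.0388]
orientation: [0.748, 0.664, 0.0, 0.0]
ft_force: [-0.3, -0.5, -0.6]
opening: 0.0813
time_s: 22.38
tcp_pos: [0.6083, -0.0704, 0.2105]
orientation: [0.748, 0.664, 0.0, -0.0]
ft_force: [0.1, 0.6, 0.5]
opening: 0.0881
time_s: 23.0
tcp_pos: [0.4073, -0.1861, 0.2197]
orientation: [0.747, 0.664, 0.0, 0.001]
ft_force: [1.5, -0.2, 0.3]
opening: 0.0876
time_s: 23.5
tcp_pos: [0.408, -0.3582, 0.2181]
orientation: [0.749, 0.663, -0.0, -0.0]
ft_force: [0.1, 0.4, 0.8]
opening: 0.0882
```

View pics/t6.png

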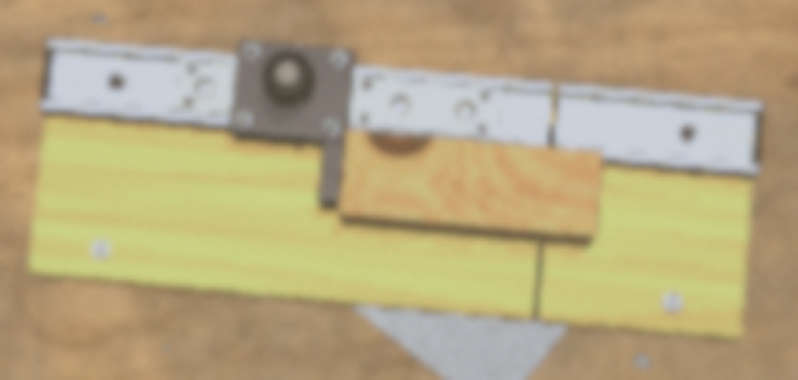

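View pics/s6.png

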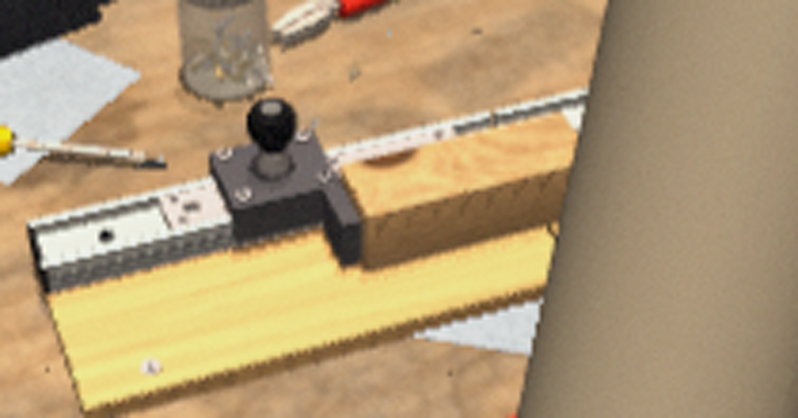

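The top and scene views show the block on the bed, against the fence and butted to the stop. One numeric check before handing in.

```bash
python3 - <<'E'
from h import *
from bench import snapshot
np.set_printoptions(precision=4,suppress=True)
b=np.load("board.npy");c,th=b[:2],b[2]
X=np.array([np.cos(th),np.sin(th)]);Y=np.array([-X[1],X[0]])
B=lambda p:np.array([(p[...,:2]-c)@X,(p[...,:2]-c)@Y]).T.round(4)
t=snapshot("top");im=lambda p:(np.array(p,float)+.5)/3.8-.5+[230,185]
q=B(onz(t,im([(345,132),(602,152),(593,236),(340,217)]),.057));print(q,q.mean(0))
print("yaw",np.arctan2(q[0,0]-q[1,0],q[0,1]-q[1,1]),np.arctan2(q[3,0]-q[2,0],q[3,1]-q[2,1]))
print("arm face",B(onz(t,im([(337,207)]),.048)),"knob",B(onz(t,im([(289,72)]),.091)))
s=snapshot("scene");si=lambda p:(np.array(p,float)+.5)/3.8-.5+[210,190]
S=onz(s,si([(224,152),(304,135),(244,195),(327,175)]),.051);print(B(S),B(S.mean(0)[None]))
P=S.mean(0)
for z in(.086,.091,.096,.1):print(z,proj(s,[[P[0],P[1],z]]))
print("seen",si([(271,107)]))
E
```

```text
[[ 0.0228  0.028 ]
 [ 0.024  -0.1112]
 [-0.0221 -0.1099]
 [-0.0237  0.0264]] [ 0.0003 -0.0417]
yaw -0.00862047611213632 -0.011738272288375554
arm face [[-0.0171  0.029 ]] knob [[0.0462 0.0588]]
[[0.0637 0.0842]
 [0.062  0.0362]
 [0.0241 0.0845]
 [0.0237 0.0354]] [[0.0434 0.0601]]
0.086 [[281.308  220.2874]]
0.091 [[281.2113 218.4571]]
0.096 [[281.1139 216.6147]]
0.1 [[281.0356 215.1318]]
seen [[280.9474 217.7895]]
```

```bash
python3 -c "
from bench import ticket
print(ticket.hand_in())"
```

```text
the job is handed in; nothing more can be done
None
```

I moved the stop to the next hole, about 58.5 mm on, and laid the larger pine offcut against the fence with its end at the stop. I then released it, backed the arm off and handed in at about 24 s; no verdict was reported.

**Stop:** I pulled the plunger 10 mm, slid the stop, and lowered the pin onto the strip at about 53.5 mm. I then crept forward until it dropped into the hole and let the plunger snap in. The largest force I read at the wrist was about 10 N.

**Offcut:** I eased it against the fence with about 6 N. I stopped pushing toward the stop at about 2.4 N, which was the stop taking up its play.

**Last checks:**
- **Stop position:** the final top view puts the stop at about 0.059 m.
- **Plunger home:** the wrist camera put the knob top at 0.0915 m and the last scene view at about 0.093 m; home is 0.091. An earlier two-camera estimate of 0.1045 m disagreed. That method also read the saddle screws 7–11 mm too high, so I did not use it.
- **Offcut position:** its centre is at board x ≈ 0 mm, while fence contact would put it at 1.5 mm. The end is at the stop face within about 1 mm, the yaw is about 0.01 rad, and it lies flat. These are within about 2 mm of camera error.
- **Bystanders:** they looked unmoved in the pictures, but I did not measure them.

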